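# Lay the case holder on the vacuum plate

## Task

The watch-case holder is standing on end on the vacuum plate. Pull the vacuum unit's knob out until it rests in its detent and let go of it, then tip the holder over so that it lies wholly on the plate on its plain flat face with the round recess upward, and then push the knob fully home to clamp it. Do not force the knob hard against the end of its travel either way, and leave everything else where it stands.

Things in the scene. Friction and masses are not known exactly. Their poses are not given: they have to be found in the camera images.
- pump: Grey vacuum unit, fixed, 200 (its x) x 160 (its y) x 185 mm high; origin under its centre, front to its -x. Front panel slopes 28 deg from level: 50 mm high at x -90 mm to 114 mm at x +30 mm. A hood above it juts forward to x -22 mm, from 155 to 185 mm high, so an upright gripper over the knob strikes it: come tilted, along the knob's axis.
- pull_knob (a joint): Knob's travel in its barrel, m: 0 home, 0.016 resting in its detent, stops 1 mm past both. An over-centre spring drives it to the nearer seat: about 9 N crosses the hump (halfway) either way, then it snaps on by itself. Let go, it settles in the seat.
- knob_face (a point): Centre of the outer face of the round black knob, moving with it. z points outward along the pull (28 deg from vertical, to the unit's front), y level across the panel. Head 26 mm diameter, 20 mm thick, back from this face; behind it a 10 mm stem and an 18 mm collar 9 mm high. At home the face is 36 mm and the head's back 16 mm off the panel.
- plate: Vacuum plate, fixed, black rubber top on steel, 180 (its x) by 130 (its y) by 15 mm high; origin at the centre of its underside, +z up.
- holder: Loose aluminium block, 26 (x) x 50 (y) x 80 mm (z), 0.18 to 0.36 kg, standing on end near the plate's +x end; origin under its centre, z up. Its +x face has a round recess, 36 mm wide, 9 mm deep, centred 34 mm up; its -x face is plain. Pushed high on the recessed face, towards its -x, it topples over its lower edge onto the plain face and lies about central on the plate, x axis up.
- holder_mid (a point): Centre of the holder block, 40 mm along its z from the origin; axes as the holder's.
- loupe: Bystander: black eye loupe, 36 mm wide, 28 mm high; origin under its centre.
- oil_jar: Bystander: small amber jar, 34 mm wide, 45 mm high; origin under its centre.
- tin: Bystander: round aluminium tin, 44 mm wide, 18 mm high; origin under its centre.
- watch_cushion: Bystander: grey cushion with a wristwatch, about 65 by 75 by 73 mm high; origin under its centre.
- tape_roll: Bystander: yellow tape roll lying flat, 80 mm wide, 20 mm high; origin under its centre.
- driver: Bystander: screwdriver lying on the table, 130 mm long; origin under its middle.
- barrel (a joint): Give of the knob's rubber-mounted barrel (steel collar), m, along the knob's axis, 0 at rest, + outward: a spring of 6 N/mm, carrying the knob with it. It shows the axial force on the knob; beyond 0.0038 either way (23 N) the mount tears. Crossing the hump moves it about 0.0015; held against a stop it grows with the pull or push.
Things that resemble listed ones, but are neither listed nor needed, are in the scene too. What is shaped like the holder but red is not meant.

How it is judged:
On the way, in this order (a step that is already met when the one before it is completed fails the run):
1. the knob rests in its detent, let go, while the holder still stands (value of joint pull_knob between 0.0145 and 0.0175 m and contact force between the fingers and pull_knob below 0.1 N and angle between holder's own z axis and vertical below 0.15 rad), for 0.2 s.
2. the holder lies on its plain face on the plate, recess up, with the knob still out (value of joint pull_knob above 0.0145 m and angle between holder's own x axis and vertical below 0.1 rad and z of holder_mid in the frame of plate below 0.032 m and linear speed of holder below 0.02 m/s), for 0.2 s.
At the end, for the whole second after the job is handed in: The knob is home (within 1.5 mm of 0); the holder lies still on the plate on its plain face, recess up within 0.1 rad, its centre within 50 mm along the plate's x and 40 mm along its y of the plate's centre (value of joint pull_knob between -0.0015 and 0.0015 m and angle between holder's own x axis and vertical below 0.1 rad and x of holder_mid in the frame of plate between -0.05 and 0.05 m and y of holder_mid in the frame of plate between -0.04 and 0.04 m and z of holder_mid in the frame of plate between 0.024 and 0.032 m and linear speed of holder below 0.01 m/s); the robot touches nothing.
It fails at once if the knob is pulled or pushed so hard that its barrel gives more than 3.8 mm (about 23 N) (value of joint barrel below -0.0038 m or value of joint barrel above 0.0038 m).
It fails at once if a bystander is moved by more than 20 mm (distance of any of loupe, oil_jar, tin, watch_cushion, tape_roll, driver from where it was at the start of the episode above 0.02 m).
It also fails if it takes over 61 s, if anything falls off the work surface, if the arm or the gripper's body presses on something with over 40 N, if the wrist force passes 120 N, or if a joint passes its speed limit or range.

## Robot

A 6-joint arm with a two-finger parallel gripper is mounted at the origin on the work surface. World frame = base frame: x ahead of the robot, y to its left, z up, the work surface at z = 0. Lengths are in m, angles in rad, forces in N, time in s.
With the tool pointing down it reaches from about 0.25 to 0.8 m from the base axis. Payload 8.5 kg.
Tool frame: the origin (TCP) lies on the mounting face of the last link; the fingertips stand 173 mm ahead of it and the grasp point (between the pads) lies 155 mm ahead of it (ctrl.grip_point_offset is the distance from the TCP to the grasp point, in m); z points along the fingers, y is the line along which they close (so a half turn about z gives the same grasp; the last joint's range is limited). The gripper opens to 85 mm and grips with 20 to 120 N. Pads are 22 mm wide; open, the fingers measure 114 mm over their backs; the gripper's body (76 mm by 85 mm) begins 54 mm behind the grasp point. The pads swing forward as they close: fully open they stand 13 mm farther back than shut.
Start: joints at [-1.272, 0.238, -0.013, 1.319, 0, 1.571], TCP at [0.155, -0.502, 0.405] pointing down, gripper open.
Joint ranges: [-2.66, 2.66], [-1.03, 1.9], [-1.14, 1.46], [-1.82, 2.27], [-1.45, 1.34], [-3.14, 3.14]. Speed limits (rad/s): [2.22, 2.22, 2.79, 3.14, 3.14, 3.14].

## Interface

Orientations are given as a rotation vector (axis times angle).
In Python, from bench import ctrl, eyes gives the robot as it stands.
- The arm moves only by the tool servo_tool, never from a script. Its argument "steps" is text: rows parted by semicolons, each of 5 numbers parted by spaces: the shift along the world's x, y, z in m, then the turn about the world's z in degrees, then the gripper's target within -1 to 1 (fully open at 1, half-way at 0, shut at -1). In form: tx ty tz yaw claw; .... A call has 1 to 10 rows; each row is the pose to reach, as a shift and turn from the pose commanded when the call began; what a row does not reach only later rows make up. A row lasts 1/10 s, in which the tool goes at most 50 mm and 8.59 degrees, less where a joint would pass 70% of its speed; a pose out of reach is approached as far as the arm can. A call with a gripper value outside its range is refused whole. The fingers move at their own pace and stop on an object; "squeeze" is the grip in N (left out, the last holds). Time passes only in rows, so rows that repeat a pose let the fingers close. It gives the time, the measured TCP pose, the force, the opening and the grip force at its end, in the units of the state.
- ctrl.get_state(): the state, without advancing time (a new reading comes with each control period).
- eyes.grab_frame(name): name is "scene" or "top"; returns the picture (480x640x3 uint8, red, green, blue); there is no depth.
- eyes.camera_model(name): a dict with "fx", "fy", "cx", "cy" (pixels), "k1" (the pictures are not rectified: a ray, as slopes to the right and down, at radius r is drawn at 1 + k1 r^2 times it, then the intrinsics apply), "extrinsics" (4x4, takes a point from world to camera coordinates). Camera axes: x right, y down, z forward; pixel columns grow to the right and rows downward; lengths in m; the calibration is good to about 2 mm. A picture is of the moment at which its call begins. camera_model takes no time and is no camera call.
- ctrl.job_done(): hands the job in; it is judged then, once.
The state is a dict: "time_s": time; "qpos": joint angles; "dq": joint speeds; "effort": joint torques, N m; "position": TCP position; "tcp_rot": TCP orientation; "contact_force": force on the tool from outside, world axes, zero at the start; "wrist_torque": the same for the moment, N m; "gripper_width": finger opening in m; "gripper_force": force on a finger pad.
Only numpy, scipy, OpenCV 4.12 (cv2) and the standard library are available. Lean on these libraries where they do the work, as an engineer would, in place of code of your own. Each camera call takes 0.05 s, during which the arm holds its last target. There are 200 camera calls.

## Working session

There is one attempt and no reset: what is moved stays moved. The work goes in short steps, Python scripts to look and compute and a tool call to move; the robot and the scene stay as the last step left them, time stands still between calls to the robot, and variables do not carry over. Pictures are saved under pics/ and viewed, at most 10 in all, crops included, and the job is handed in when it is done.

Besides the shell and the picture viewer there is one more tool, called after "Request:" by a JSON object that holds its "method" and its "body". servo_tool: Moves the arm, as the interface text tells. Its arguments: {"type":"object","properties":{"steps":{"type":"string"},"squeeze":{"type":"number"}},"required":["steps"]}

```bash
mkdir -p pics; ls; python3 - <<'E'
from bench import ctrl, eyes
import cv2
for n in("scene","top"):
    cv2.imwrite(f"pics/{n}0.png",eyes.grab_frame(n)[:,:,::-1])
    m=eyes.camera_model(n);print(n,m)
print(ctrl.get_state(),ctrl.grip_point_offset)
E
```

```text
pics
scene {'fx': 613.6567124110946, 'fy': 613.6567124110946, 'cx': 312.5962425477445, 'cy': 240.4199050617773, 'k1': -0.21798019859267306, 'extrinsics': array([[ 0.36169488,  0.93217905,  0.01479941, -0.2063615 ],
       [ 0.60117903, -0.22107182, -0.76792644, -0.24559434],
       [-0.71257321,  0.28665216, -0.64036705,  1.8568975 ],
       [ 0.        ,  0.        ,  0.        ,  1.        ]])}
top {'fx': 596.7402251857684, 'fy': 596.7402251857684, 'cx': 324.9962651087037, 'cy': 243.5823226884608, 'k1': 0.01206632100505709, 'extrinsics': array([[-0.00904355, -0.99988498, -0.01217573,  0.01421208],
       [-0.99604048,  0.01008435, -0.08832709,  0.57450438],
       [ 0.08843971,  0.01132873, -0.99601711,  1.39111831],
       [ 0.        ,  0.        ,  0.        ,  1.        ]])}
{'time_s': 0.1, 'qpos': array([-1.27199356e+00,  2.38715125e-01, -1.41598467e-02,  1.31922173e+00,
        1.31225579e-05,  1.57078577e+00]), 'dq': array([ 0.00056797, -0.00199489,  0.00125912,  0.00113152,  0.0009192 ,
       -0.00040754]), 'effort': array([-2.36861724e-04, -5.39720893e+01,  3.46998096e+01,  1.33676460e-02,
        5.05590577e-06,  6.86616204e-06]), 'position': array([ 0.15450406, -0.50159001,  0.40414868]), 'tcp_rot': array([-3.10532046e+00, -4.67438855e-01,  2.83526176e-04]), 'contact_force': array([-0.78361377, -0.23704549,  0.03104307]), 'wrist_torque': array([0.01213307, 0.00455324, 0.00084863]), 'gripper_force': 0.0, 'gripper_width': 0.08539112571482246} 0.1547
```

View pics/scene0.png

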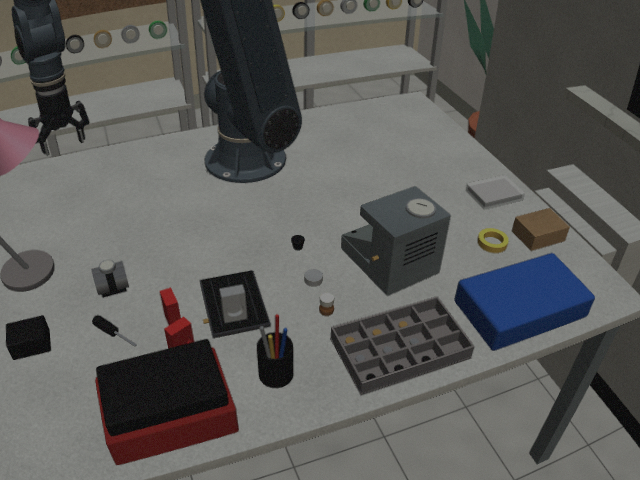

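View pics/top0.png

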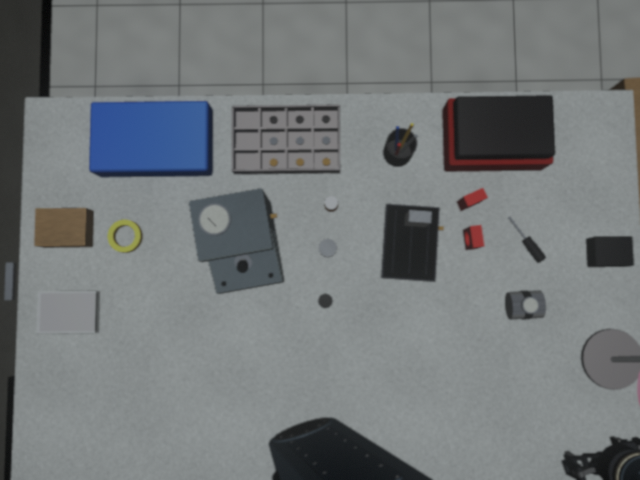

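The top view shows the vacuum unit with the knob near (243,266). The plate is at (410,243), with the bare-metal holder standing at (419,216). Red lookalikes sit at (473,198) and (474,237), and there are no other candidates. I'll confirm the holder and knob in one enlarged crop.

```bash
cat >h.py <<'E'
import numpy as np,cv2
from scipy.optimize import least_squares
from bench import ctrl,eyes
M={n:eyes.camera_model(n) for n in("scene","top")}
def ray(n,u,v):
    m=M[n];d=np.array([(u-m["cx"])/m["fx"],(v-m["cy"])/m["fy"]]);s=d.copy()
    for _ in range(30): s=d/(1+m["k1"]*(s@s))
    E=m["extrinsics"];R=E[:3,:3];return -R.T@E[:3,3],R.T@np.r_[s,1]
def onz(n,u,v,z):
    c,d=ray(n,u,v);return c+d*(z-c[2])/d[2]
def tri(a,b):
    c1,d1=ray("scene",*a);c2,d2=ray("top",*b)
    t=np.linalg.lstsq(np.c_[d1,-d2],c2-c1,rcond=None)[0];p,q=c1+t[0]*d1,c2+t[1]*d2
    return (p+q)/2,np.linalg.norm(p-q)
def proj(n,p):
    m=M[n];E=m["extrinsics"];c=E[:3,:3]@np.asarray(p)+E[:3,3];s=c[:2]/c[2];s=s*(1+m["k1"]*(s@s))
    return np.array([m["fx"]*s[0]+m["cx"],m["fy"]*s[1]+m["cy"]])
E
python3 - <<'E'
import cv2,numpy as np
t=cv2.imread("pics/top0.png");s=cv2.imread("pics/scene0.png")
f=lambda im,x,y,w,h:cv2.resize(cv2.convertScaleAbs(im[y:y+h,x:x+w],alpha=1.8),(400,300),interpolation=cv2.INTER_CUBIC)
a=np.vstack([np.hstack([f(t,180,185,120,90+30) if 0 else f(t,180,190,144,108),f(t,370,190,120,90)]),np.hstack([f(s,335,185,120,90),f(s,190,255,120,90)])])
cv2.imwrite("pics/c1.png",a)
E
```

```text
(no output)
```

View pics/c1.png

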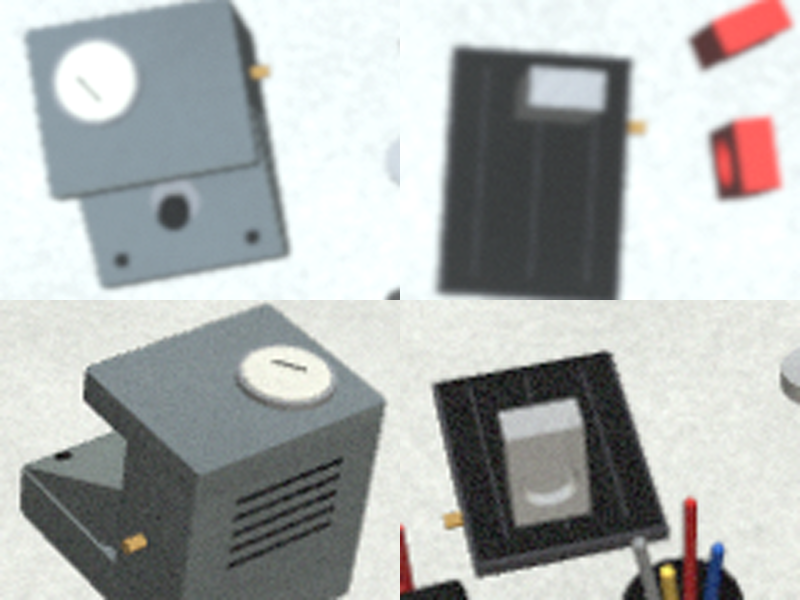

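The crop confirms the holder: bare aluminium, standing on the black plate, with its recess facing the scene camera (+x, away from the robot). The knob shows only in the top view, at about (242.3,266.3).

```bash
python3 - <<'E'
from h import *
np.set_printoptions(precision=4,suppress=True)
H=np.array([onz("top",u,v,.185) for u,v in[(189.7,201.9),(262.8,190),(272.9,249.4),(199.8,262)]])
F=np.array([onz("top",u,v,.05) for u,v in[(217.8,293.3),(283.7,281.8)]])
print("hood\n",H,"\nfront",F)
print([np.linalg.norm(H[i]-H[(i+1)%4]) for i in range(4)],np.linalg.norm(F[0]-F[1]))
# fit yaw,pos: left = +y
loc=np.array([[100,80],[100,-80],[-22,-80],[-22,80]])/1e3
P=np.vstack([H[:,:2],F[:,:2]]);L=np.vstack([loc,[[-.1,.08],[-.1,-.08]]])
for L5 in(-.09,-.1):
    L[4:,0]=L5
    A=np.zeros((12,4))
    A[0::2]=np.c_[L[:,0],-L[:,1],np.ones(6),np.zeros(6)];A[1::2]=np.c_[L[:,1],L[:,0],np.zeros(6),np.ones(6)]
    x,r,_,_=np.linalg.lstsq(A,P.ravel(),rcond=None);print(L5,x,np.degrees(np.arctan2(x[1],x[0])),(A@x-P.ravel()).reshape(-1,2))
    yaw=np.arctan2(x[1],x[0]);o=x[2:]
    R=np.array([[np.cos(yaw),-np.sin(yaw)],[np.sin(yaw),np.cos(yaw)]])
    # knob face: on line (plane parallel to panel 36mm off)
    c,d=ray("top",242.3,266.3);c2=np.r_[R.T@(c[:2]-o),c[2]];d2=np.r_[R.T@d[:2],d[2]]
    n=np.array([-np.sin(np.radians(28)),0,np.cos(np.radians(28))]);p0=np.array([-.09,0,.05])+n*.036
    k=c2+d2*(n@(p0-c2))/(n@d2);kw=np.r_[o+R@k[:2],k[2]];print("knob local",k,"world",kw)
T=np.array([onz("top",u,v,.095) for u,v in[(409,210.4),(431.8,211),(431.2,223),(408.1,222.1)]])
B=np.array([onz("top",u,v,.015) for u,v in[(386.5,204.4),(439,208),(381.4,277.9)]])
print("holder",T,T.mean(0),"plate",B,B[1]-B[0],B[2]-B[0],"ctr",(B[1]+B[2])/2)
for n,uv in(("loupe",(325,300)),("jar",(331,204)),("tin",(328,248))):print(n,onz("top",*uv,.03))
E
```

```text
hood
 [[0.6522 0.2934 0.185 ]
 [0.6761 0.138  0.185 ]
 [0.5493 0.1167 0.185 ]
 [0.5242 0.2707 0.185 ]] 
front [[0.4592 0.2581 0.05  ]
 [0.4844 0.1051 0.05  ]]
[np.float64(0.1571680595914753), np.float64(0.12859329486183158), np.float64(0.1559880149895213), np.float64(0.12998223460807645)] 0.15509336846843302
-0.09 [0.9893 0.1667 0.5615 0.1977] 9.56345574656913 [[-0.0051  0.0001]
 [-0.0023 -0.0028]
 [ 0.0038 -0.0019]
 [ 0.0022  0.0025]
 [-0.      0.0037]
 [ 0.0015 -0.0016]]
knob local [-0.044   0.0013  0.1152] world [0.5179 0.1916 0.1152]
-0.1 [0.9663 0.163  0.5646 0.1982] 9.5770353041202 [[-0.004  -0.0016]
 [-0.0018 -0.0008]
 [ 0.0072  0.0006]
 [ 0.0061  0.0012]
 [-0.0042  0.0011]
 [-0.0033 -0.0005]]
knob local [-0.047   0.0015  0.1136] world [0.518  0.1919 0.1136]
holder [[ 0.6419 -0.1829  0.095 ]
 [ 0.64   -0.2344  0.095 ]
 [ 0.6127 -0.2323  0.095 ]
 [ 0.6153 -0.1803  0.095 ]] [ 0.6275 -0.2075  0.095 ] plate [[ 0.6685 -0.1398  0.015 ]
 [ 0.6584 -0.2653  0.015 ]
 [ 0.4923 -0.1245  0.015 ]] [-0.0101 -0.1255  0.    ] [-0.1762  0.0153  0.    ] ctr [ 0.5754 -0.1949  0.015 ]
loupe [0.4413 0.0098 0.03  ]
jar [ 0.6686 -0.0065  0.03  ]
tin [0.5637 0.0016 0.03  ]
```

Request:
{"method": "servo_tool", "body": {"steps": "0.026 0.042 0 -0.8 1; 0.052 0.084 0 -1.6 1; 0.078 0.126 0 -2.4 1; 0.104 0.168 0 -3.2 1; 0.13 0.21 0 -4 1; 0.156 0.252 0 -4.8 1; 0.182 0.294 0 -5.6 1; 0.208 0.336 0 -6.4 1; 0.234 0.378 0 -7.2 1; 0.26 0.42 0 -7.6 1", "squeeze": 30}}

```text
time_s: 1.1
position: [0.415, -0.0796, 0.4047]
tcp_rot: [3.131, 0.26, 0.0]
contact_force: [0.7, -1.0, 0.5]
gripper_width: 0.0856
gripper_force: 0.0
```

The rows can't tilt the tool. I'll check high over free space what the documented "approached as far as the arm can" does to the tilt at the reach limit.

Request:
{"method": "servo_tool", "body": {"steps": "0.03 0 0.04 0 1; 0.06 0 0.08 0 1; 0.09 0 0.12 0 1; 0.12 0 0.16 0 1; 0.15 0 0.20 0 1; 0.18 0 0.24 0 1; 0.21 0 0.28 0 1; 0.24 0 0.32 0 1; 0.27 0 0.36 0 1; 0.30 0 0.40 0 1"}}

```text
time_s: 2.1
position: [0.6306, -0.0779, 0.6641]
tcp_rot: [3.121, 0.26, 0.071]
contact_force: [0.1, 0.6, -0.7]
gripper_width: 0.0857
gripper_force: 0.0
```

Request:
{"method": "servo_tool", "body": {"steps": "0.05 0 0.0 0 1; 0.1 0 0 0 1; 0.15 0 0 0 1; 0.2 0 0 0 1; 0.25 0 0 0 1; 0.3 0 0 0 1"}}

```text
time_s: 2.7
position: [0.6688, -0.0626, 0.6284]
tcp_rot: [3.125, 0.26, 0.04]
contact_force: [-0.1, 0.7, 0.2]
gripper_width: 0.0852
gripper_force: 0.0
```

```bash
python3 - <<'E'
from h import *
from scipy.spatial.transform import Rotation as R
s=ctrl.get_state();print(s["qpos"].round(3),s["position"],R.from_rotvec(s["tcp_rot"]).as_matrix().round(3))
E
```

```text
[-9.300e-02  7.350e-01  1.458e+00  2.267e+00 -1.000e-03  2.882e+00] [ 0.66882078 -0.06257929  0.62835157] [[ 0.986  0.165  0.026]
 [ 0.165 -0.986 -0.004]
 [ 0.025  0.008 -1.   ]]
```

Request:
{"method": "servo_tool", "body": {"steps": "-0.04 0 0 0 1; -0.06 0 0 0 1; -0.06 0 0 0 1"}}

```text
time_s: 3.0
position: [0.608, -0.0627, 0.6279]
tcp_rot: [3.124, 0.26, 0.041]
contact_force: [0.4, 0.3, 1.5]
gripper_width: 0.0854
gripper_force: 0.0
```

The commanded pose resets to the pose actually reached, tilt included. So pushing against the joint limits builds up outward tilt. I'll do that at the pump's azimuth.

Request:
{"method": "servo_tool", "body": {"steps": "0.01 0.045 0 0 1; 0.02 0.09 0 0 1; 0.02 0.135 0 0 1; 0.02 0.17 0 0 1; 0.02 0.17 0.1 0 1; 0.02 0.17 0.2 0 1; 0.02 0.17 0.3 0 1; 0.02 0.17 0.4 0 1; 0.02 0.17 0.5 0 1; 0.02 0.17 0.6 0 1"}}

```text
time_s: 4.0
position: [0.6181, 0.1021, 0.6915]
tcp_rot: [-3.122, -0.26, -0.194]
contact_force: [-0.0, 0.1, 0.1]
gripper_width: 0.0852
gripper_force: 0.0
```

```bash
cat >st.py <<'E'
from h import *
from scipy.spatial.transform import Rotation as R
s=ctrl.get_state();m=R.from_rotvec(s["tcp_rot"]).as_matrix();z=m[:,2]
print(s["time_s"],s["qpos"].round(3),s["position"].round(4),"z",z.round(3),"tilt",np.degrees(np.arccos(-z[2])).round(2),"az",np.degrees(np.arctan2(z[1],z[0])).round(1),"x",m[:,0].round(3),"y",m[:,1].round(3),"tip",(s["position"]+.173*z).round(4),"F",s["contact_force"].round(1))
E
python3 st.py
```

```text
4.0 [ 0.165  0.638  1.458  2.267 -0.008  3.141] [0.6181 0.1021 0.6915] z [ 0.123  0.013 -0.992] tilt 7.09 az 6.0 x [0.979 0.164 0.123] y [ 0.165 -0.986  0.008] tip [0.6393 0.1043 0.5198] F [-0.   0.1  0.1]
```

Request:
{"method": "servo_tool", "body": {"steps": "-0.02 0 -0.03 -8.5 1; -0.04 0 -0.06 -17 1; -0.06 0 -0.09 -25.5 1; -0.08 0 -0.12 -34 1; -0.1 0 -0.15 -42.5 1; -0.1 0 -0.15 -51 1; -0.1 0 -0.15 -59.5 1; -0.1 0 -0.15 -68 1; -0.1 0 -0.15 -76.5 1; -0.1 0 -0.15 -85 1"}}

```text
time_s: 5.0
position: [0.4767, -0.1337, 0.5467]
tcp_rot: [-2.936, 0.464, -0.164]
contact_force: [-1.2, 0.0, -0.4]
gripper_width: 0.0855
gripper_force: 0.0
```

Request:
{"method": "servo_tool", "body": {"steps": "0 0 0 -8.5 1; 0 0 0 -17 1; 0 0 0 -25.5 1; 0 0 0 -34 1; 0 0 0 -42.5 1; 0 0 0 -51 1; 0 0 0 -59.5 1; 0 0 0 -68 1; 0 0 0 -76.5 1; 0 0 0 -85 1"}}

```text
time_s: 6.0
position: [0.2856, -0.3253, 0.5388]
tcp_rot: [-2.498, 1.292, -0.298]
contact_force: [-0.0, 0.5, 0.4]
gripper_width: 0.0855
gripper_force: 0.0
```

Request:
{"method": "servo_tool", "body": {"steps": "0.02 0 0.03 -8.5 1; 0.05 0 0.06 -10 1; 0.08 0 0.09 -10 1; 0.1 0 0.12 -10 1; 0.1 0 0.2 -10 1; 0.1 0 0.3 -10 1; 0.1 0 0.4 -10 1; 0.1 0 0.5 -10 1; 0.1 0 0.6 -10 1; 0.1 0 0.8 -10 1"}}

```text
time_s: 7.0
position: [0.2358, -0.3728, 0.7803]
tcp_rot: [-2.4, 1.483, -0.394]
contact_force: [0.3, 0.4, -0.6]
gripper_width: 0.0853
gripper_force: 0.0
```

```bash
python3 st.py
```

```text
7.0 [-1.124  0.268  1.039  2.265  0.396  3.141] [ 0.2358 -0.3728  0.7803] z [ 0.379  0.103 -0.92 ] tilt 23.11 az 15.1 x [ 0.432 -0.899  0.078] y [-0.819 -0.427 -0.385] tip [ 0.3014 -0.3551  0.6211] F [ 0.3  0.4 -0.6]
```

The negative yaw drove joint 6 against its limit, and the arm swung round instead. I'll unwind in the positive direction, away from that limit.

Request:
{"method": "servo_tool", "body": {"steps": "0.01 0.02 -0.03 8.5 1; 0.02 0.04 -0.06 17 1; 0.03 0.06 -0.09 25.5 1; 0.05 0.09 -0.12 34 1; 0.07 0.12 -0.15 42.5 1; 0.09 0.15 -0.18 51 1; 0.11 0.19 -0.2 59.5 1; 0.13 0.23 -0.2 68 1; 0.15 0.27 -0.2 76.5 1; 0.17 0.3 -0.2 85 1"}}

```text
time_s: 8.0
position: [0.4035, -0.0701, 0.5789]
tcp_rot: [-2.689, -0.521, 0.001]
contact_force: [1.3, 0.3, 0.3]
gripper_width: 0.0854
gripper_force: 0.0
```

Request:
{"method": "servo_tool", "body": {"steps": "0 0.03 0 8.5 1; 0 0.06 0 17 1; 0 0.09 0 25.5 1; 0 0.12 0 34 1; 0 0.15 0 42.5 1; 0 0.18 0 51 1; 0 0.21 0 59.5 1; 0 0.24 0 68 1; 0 0.27 0 76.5 1; 0 0.3 0 85 1"}}

```text
time_s: 9.0
position: [0.4037, 0.2269, 0.5792]
tcp_rot: [-1.678, -2.264, 0.39]
contact_force: [0.6, -0.1, 0.8]
gripper_width: 0.085
gripper_force: 0.0
```

```bash
python3 st.py
```

```text
9.0 [0.471 0.314 0.483 2.12  0.141 1.72 ] [0.4037 0.2269 0.5792] z [-0.391 -0.041 -0.92 ] tilt 23.14 az -174.0 x [-0.276  0.958  0.074] y [ 0.878  0.282 -0.386] tip [0.3361 0.2197 0.4202] F [ 0.6 -0.1  0.8]
```

Request:
{"method": "servo_tool", "body": {"steps": "0.03 -0.03 0.02 0 1; 0.06 -0.06 0.04 0 1; 0.09 -0.09 0.06 0 1; 0.12 -0.12 0.08 0 1; 0.15 -0.15 0.2 0 1; 0.18 -0.16 0.3 0 1; 0.2 -0.16 0.4 0 1; 0.2 -0.16 0.5 0 1; 0.2 -0.16 0.6 0 1; 0.2 -0.16 0.8 0 1"}}

```text
time_s: 10.0
position: [0.4424, 0.0709, 0.6377]
tcp_rot: [-1.704, -2.285, 0.35]
contact_force: [0.2, -0.4, -0.1]
gripper_width: 0.085
gripper_force: 0.0
```

Request:
{"method": "servo_tool", "body": {"steps": "0 0 0.1 0 1; 0 0 0.2 0 1; 0 0 0.3 0 1; 0 0 0.5 0 1; 0 0 0.8 0 1"}}

```text
time_s: 10.5
position: [0.3783, 0.0633, 0.6653]
tcp_rot: [-1.723, -2.308, 0.315]
contact_force: [-0.6, -0.7, 0.2]
gripper_width: 0.0854
gripper_force: 0.0
```

```bash
python3 st.py
```

```text
10.5 [0.158 0.194 0.563 2.267 0.024 1.436] [0.3783 0.0633 0.6653] z [-0.32  -0.027 -0.947] tilt 18.75 az -175.2 x [-0.274  0.96   0.065] y [ 0.907  0.28  -0.315] tip [0.3229 0.0587 0.5015] F [-0.6 -0.7  0.2]
```

Request:
{"method": "servo_tool", "body": {"steps": "0.05 0.01 0.0 0 1; 0.1 0.02 0.02 0 1; 0.2 0.03 0.05 0 1; 0.3 0.05 0.1 0 1; 0.4 0.06 0.2 0 1; 0.4 0.06 0.4 0 1; 0.4 0.06 0.6 0 1; 0.4 0.06 0.8 0 1; 0.4 0.06 1 0 1; 0.4 0.06 1.2 0 1"}}

```text
time_s: 11.5
position: [0.4738, 0.0808, 0.6506]
tcp_rot: [-1.744, -2.335, 0.272]
contact_force: [-0.2, 0.3, -1.4]
gripper_width: 0.0855
gripper_force: 0.0
```

```bash
python3 st.py
```

```text
11.5 [0.162 0.364 0.777 2.267 0.026 1.441] [0.4738 0.0808 0.6506] z [-0.28 -0.02 -0.96] tilt 16.28 az -176.0 x [-0.275  0.96   0.06 ] y [ 0.92   0.281 -0.274] tip [0.4254 0.0774 0.4846] F [-0.2  0.3 -1.4]
```

Request:
{"method": "servo_tool", "body": {"steps": "0.03 0 0.05 0 1"}}

```text
time_s: 11.6
position: [0.4795, 0.0784, 0.659]
tcp_rot: [-1.76, -2.356, 0.238]
contact_force: [0.3, 0.0, 0.1]
gripper_width: 0.0853
gripper_force: 0.0
```

Request:
{"method": "servo_tool", "body": {"steps": "0.03 0 0.05 0 1"}}

```text
time_s: 11.7
position: [0.4869, 0.0758, 0.6667]
tcp_rot: [-1.776, -2.376, 0.204]
contact_force: [1.0, -0.1, 0.8]
gripper_width: 0.085
gripper_force: 0.0
```

Request:
{"method": "servo_tool", "body": {"steps": "0 0 0.05 0 1"}}

```text
time_s: 11.8
position: [0.4723, 0.0738, 0.6804]
tcp_rot: [-1.79, -2.393, 0.175]
contact_force: [-0.9, 0.8, -0.1]
gripper_width: 0.0855
gripper_force: 0.0
```

Request:
{"method": "servo_tool", "body": {"steps": "0.05 0 0 0 1"}}

```text
time_s: 11.9
position: [0.5066, 0.0723, 0.6765]
tcp_rot: [-1.803, -2.412, 0.144]
contact_force: [1.0, 1.0, 1.1]
gripper_width: 0.0854
gripper_force: 0.0
```

Request:
{"method": "servo_tool", "body": {"steps": "0.05 0 0 0 1; 0.1 0 0 0 1"}}

```text
time_s: 12.1
position: [0.5822, 0.0703, 0.6411]
tcp_rot: [-1.81, -2.419, 0.131]
contact_force: [0.3, -0.2, -0.2]
gripper_width: 0.0858
gripper_force: 0.0
```

```bash
python3 st.py
```

```text
12.1 [0.116 0.554 1.105 2.266 0.018 1.4  ] [0.5822 0.0703 0.6411] z [-0.145  0.001 -0.989] tilt 8.35 az 179.6 x [-0.279  0.959  0.042] y [ 0.949  0.282 -0.139] tip [0.5571 0.0704 0.4699] F [ 0.3 -0.2 -0.2]
```

Single-row calls build tilt at about 2° per row.

Request:
{"method": "servo_tool", "body": {"steps": "0.03 0 0.05 0 1"}}

```text
time_s: 12.2
position: [0.5859, 0.0679, 0.6468]
tcp_rot: [-1.823, -2.434, 0.104]
contact_force: [-0.5, -0.1, -0.6]
gripper_width: 0.0852
gripper_force: 0.0
```

Request:
{"method": "servo_tool", "body": {"steps": "0.03 0 0.05 0 1"}}

```text
time_s: 12.3
position: [0.583, 0.0651, 0.6614]
tcp_rot: [-1.841, -2.459, 0.063]
contact_force: [-0.3, -0.0, 0.0]
gripper_width: 0.0855
gripper_force: 0.0
```

Request:
{"method": "servo_tool", "body": {"steps": "0.03 0 0.05 0 1"}}

```text
time_s: 12.4
position: [0.5821, 0.0626, 0.6732]
tcp_rot: [-1.858, -2.481, 0.024]
contact_force: [0.4, -0.5, 0.2]
gripper_width: 0.0857
gripper_force: 0.0
```

Request:
{"method": "servo_tool", "body": {"steps": "0.03 0 0.05 0 1"}}

```text
time_s: 12.5
position: [0.5821, 0.0602, 0.6838]
tcp_rot: [-1.874, -2.501, -0.014]
contact_force: [-0.3, -0.2, 0.2]
gripper_width: 0.0854
gripper_force: 0.0
```

Request:
{"method": "servo_tool", "body": {"steps": "-0.03 0 -0.03 8.5 1; -0.06 0 -0.06 17 1; -0.08 0 -0.08 25.5 1; -0.08 0 -0.08 34 1; -0.08 0 -0.08 42.5 1; -0.08 0 -0.08 51 1; -0.08 0 -0.08 59.5 1; -0.08 0 -0.08 68 1; -0.08 0 -0.08 76.5 1; -0.08 0 -0.08 83 1"}}

```text
time_s: 13.5
position: [0.5018, 0.0603, 0.6033]
tcp_rot: [0.063, -3.124, 0.007]
contact_force: [0.6, -0.0, 0.4]
gripper_width: 0.0856
gripper_force: 0.0
```

```bash
python3 st.py
```

```text
13.5 [ 0.12   0.234  0.488  1.842 -0.003  0.08 ] [0.5018 0.0603 0.6033] z [-0.017 -0.005 -1.   ] tilt 1.02 az -163.6 x [-0.999 -0.04   0.017] y [-0.04   0.999 -0.004] tip [0.4989 0.0594 0.4303] F [ 0.6 -0.   0.4]
```

Request:
{"method": "servo_tool", "body": {"steps": "0.03 0.01 0.03 4 1; 0.06 0.03 0.06 7.6 1; 0.08 0.037 0.07 7.6 1; 0.08 0.037 0.09 7.6 1"}}

```text
time_s: 13.9
position: [0.5773, 0.0969, 0.6831]
tcp_rot: [0.262, -3.123, 0.008]
contact_force: [-91.1, -15.0, -5.0]
gripper_width: 0.0854
gripper_force: 0.0
```

Request:
{"method": "servo_tool", "body": {"steps": "0.03 0.005 0.05 0 1"}}

```text
time_s: 14.0
position: [0.5789, 0.0971, 0.693]
tcp_rot: [-0.26, 3.099, -0.003]
contact_force: [-1.2, 0.6, -0.8]
gripper_width: 0.0856
gripper_force: 0.0
```

Request:
{"method": "servo_tool", "body": {"steps": "0.03 0.005 0.05 0 1"}}

```text
time_s: 14.1
position: [0.5771, 0.0965, 0.7032]
tcp_rot: [-0.257, 3.067, 0.001]
contact_force: [0.1, 0.6, -0.3]
gripper_width: 0.0853
gripper_force: 0.0
```

Request:
{"method": "servo_tool", "body": {"steps": "0.03 0.005 0.05 0 1"}}

```text
time_s: 14.2
position: [0.5767, 0.0962, 0.713]
tcp_rot: [-0.254, 3.033, 0.005]
contact_force: [-0.6, -0.7, 0.2]
gripper_width: 0.0852
gripper_force: 0.0
```

Request:
{"method": "servo_tool", "body": {"steps": "0.03 0.005 0.05 0 1"}}

```text
time_s: 14.3
position: [0.5767, 0.0961, 0.7222]
tcp_rot: [-0.251, 2.998, 0.009]
contact_force: [-0.7, 0.8, 0.4]
gripper_width: 0.0855
gripper_force: 0.0
```

Request:
{"method": "servo_tool", "body": {"steps": "0.03 0.005 0.05 0 1"}}

```text
time_s: 14.4
position: [0.5767, 0.096, 0.7311]
tcp_rot: [-0.248, 2.964, 0.013]
contact_force: [-0.6, -0.6, 0.3]
gripper_width: 0.0856
gripper_force: 0.0
```

Request:
{"method": "servo_tool", "body": {"steps": "0.03 0.005 0.05 0 1"}}

```text
time_s: 14.5
position: [0.5766, 0.096, 0.7397]
tcp_rot: [-0.246, 2.93, 0.017]
contact_force: [0.3, -0.3, -0.1]
gripper_width: 0.0853
gripper_force: 0.0
```

Request:
{"method": "servo_tool", "body": {"steps": "0.03 0.005 0.05 0 1"}}

```text
time_s: 14.6
position: [0.5686, 0.0946, 0.7488]
tcp_rot: [-0.244, 2.913, 0.019]
contact_force: [-0.2, -0.2, -0.2]
gripper_width: 0.0851
gripper_force: 0.0
```

```bash
python3 st.py
```

```text
14.6 [ 1.660e-01  5.420e-01  1.457e+00  2.267e+00 -5.000e-03 -2.000e-03] [0.5686 0.0946 0.7488] z [ 0.215  0.031 -0.976] tilt 12.52 az 8.2 x [-0.963 -0.163 -0.217] y [-0.166  0.986 -0.005] tip [0.6057 0.0999 0.5799] F [-0.2 -0.2 -0.2]
```

Request:
{"method": "servo_tool", "body": {"steps": "-0.04 -0.007 0 0 1; -0.08 -0.014 0 0 1; -0.12 -0.02 0 0 1; -0.15 -0.026 0 0 1; -0.16 -0.027 0 0 1"}}

```text
time_s: 15.1
position: [0.4016, 0.0664, 0.7501]
tcp_rot: [-0.244, 2.911, 0.019]
contact_force: [0.4, 0.7, 0.9]
gripper_width: 0.0855
gripper_force: 0.0
```

Request:
{"method": "servo_tool", "body": {"steps": "0.02 0.003 0.04 0 1"}}

```text
time_s: 15.2
position: [0.4159, 0.0686, 0.7739]
tcp_rot: [-0.245, 2.928, 0.017]
contact_force: [1.6, 0.5, 2.1]
gripper_width: 0.0858
gripper_force: 0.0
```

Request:
{"method": "servo_tool", "body": {"steps": "0.03 0.005 0.05 0 1"}}

```text
time_s: 15.3
position: [0.4324, 0.0714, 0.7994]
tcp_rot: [-0.244, 2.908, 0.019]
contact_force: [0.8, 0.1, 2.2]
gripper_width: 0.0852
gripper_force: 0.0
```

Request:
{"method": "servo_tool", "body": {"steps": "0.03 0.005 0.05 0 1"}}

```text
time_s: 15.4
position: [0.4679, 0.077, 0.812]
tcp_rot: [-0.239, 2.845, 0.026]
contact_force: [1.4, 0.3, 1.3]
gripper_width: 0.0856
gripper_force: 0.0
```

Request:
{"method": "servo_tool", "body": {"steps": "0.03 0.005 0.05 0 1"}}

```text
time_s: 15.5
position: [0.4965, 0.0816, 0.8164]
tcp_rot: [-0.234, 2.788, 0.033]
contact_force: [27.1, 4.2, 69.7]
gripper_width: 0.0856
gripper_force: 0.0
```

Request:
{"method": "servo_tool", "body": {"steps": "0.03 0.005 0.05 0 1"}}

```text
time_s: 15.6
position: [0.4961, 0.0816, 0.8155]
tcp_rot: [-0.235, 2.793, 0.032]
contact_force: [1.8, -0.3, -0.0]
gripper_width: 0.0854
gripper_force: 0.0
```

Request:
{"method": "servo_tool", "body": {"steps": "0.03 0.005 0.05 0 1"}}

```text
time_s: 15.7
position: [0.4826, 0.0795, 0.8267]
tcp_rot: [-0.232, 2.769, 0.034]
contact_force: [-1.1, 0.2, 0.2]
gripper_width: 0.0855
gripper_force: 0.0
```

```bash
python3 st.py
```

```text
15.7 [ 0.165  0.395  1.455  2.267 -0.005 -0.004] [0.4826 0.0795 0.8267] z [ 0.351  0.053 -0.935] tilt 20.8 az 8.6 x [-0.922 -0.157 -0.355] y [-0.166  0.986 -0.006] tip [0.5433 0.0887 0.665 ] F [-1.1  0.2  0.2]
```

Request:
{"method": "servo_tool", "body": {"steps": "0.01 0.002 0.04 0 1"}}

```text
time_s: 15.8
position: [0.4688, 0.0776, 0.8377]
tcp_rot: [-0.231, 2.746, 0.036]
contact_force: [-0.4, 0.5, 0.5]
gripper_width: 0.0857
gripper_force: 0.0
```

Request:
{"method": "servo_tool", "body": {"steps": "0.01 0.002 0.04 0 1"}}

```text
time_s: 15.9
position: [0.4559, 0.0758, 0.8473]
tcp_rot: [-0.229, 2.725, 0.038]
contact_force: [-0.1, 0.6, -0.1]
gripper_width: 0.0853
gripper_force: 0.0
```

Request:
{"method": "servo_tool", "body": {"steps": "0.01 0.002 0.04 0 1"}}

```text
time_s: 16.0
position: [0.4448, 0.0743, 0.8551]
tcp_rot: [-0.227, 2.708, 0.04]
contact_force: [-0.3, -0.5, 0.6]
gripper_width: 0.0852
gripper_force: 0.0
```

Request:
{"method": "servo_tool", "body": {"steps": "0.01 0.002 0.04 0 1"}}

```text
time_s: 16.1
position: [0.4346, 0.0729, 0.8621]
tcp_rot: [-0.226, 2.692, 0.041]
contact_force: [1.1, -0.4, -0.0]
gripper_width: 0.0856
gripper_force: 0.0
```

```bash
python3 st.py
```

```text
16.1 [ 1.680e-01  3.210e-01  1.457e+00  2.267e+00 -7.000e-03 -1.000e-03] [0.4346 0.0729 0.8621] z [ 0.422  0.065 -0.904] tilt 25.25 az 8.7 x [-0.892 -0.152 -0.426] y [-0.165  0.986 -0.007] tip [0.5075 0.0841 0.7056] F [ 1.1 -0.4 -0. ]
```

Request:
{"method": "servo_tool", "body": {"steps": "0.0 0.0 0.05 0 1"}}

```text
time_s: 16.2
position: [0.4182, 0.0701, 0.8726]
tcp_rot: [-0.224, 2.668, 0.043]
contact_force: [1.3, -0.3, -0.3]
gripper_width: 0.0857
gripper_force: 0.0
```

Request:
{"method": "servo_tool", "body": {"steps": "0.0 0.0 0.05 0 1"}}

```text
time_s: 16.3
position: [0.3992, 0.0669, 0.8844]
tcp_rot: [-0.222, 2.64, 0.046]
contact_force: [-0.5, -0.2, -0.3]
gripper_width: 0.0854
gripper_force: 0.0
```

```bash
python3 st.py
```

```text
16.3 [ 1.680e-01  2.680e-01  1.457e+00  2.267e+00 -7.000e-03 -1.000e-03] [0.3992 0.0669 0.8844] z [ 0.468  0.072 -0.881] tilt 28.26 az 8.8 x [-0.868 -0.149 -0.473] y [-0.165  0.986 -0.007] tip [0.4802 0.0794 0.732 ] F [-0.5 -0.2 -0.3]
```

```bash
python3 - <<'E'
from h import *
np.set_printoptions(precision=4,suppress=True)
im=cv2.imread("pics/top0.png");g=im.max(2)
c=g[250:285,225:265];print(c[::2,::2])
m=(c<45).astype(np.uint8);n,l,s,ce=cv2.connectedComponentsWithStats(m);print(s,ce+[225,250])
yaw=np.radians(9.57);Rm=np.array([[np.cos(yaw),-np.sin(yaw)],[np.sin(yaw),np.cos(yaw)]])
a=np.array([-np.sin(np.radians(28)),0,np.cos(np.radians(28))])
i=np.argmin(np.linalg.norm(ce+[225,250]-[242.3,266.3],axis=1));u,v=ce[i]+[225,250]
for o in([.5615,.1977],[.5646,.1982]):
    c0,d=ray("top",u,v);o=np.array(o);c2=np.r_[Rm.T@(c0[:2]-o),c0[2]];d2=np.r_[Rm.T@d[:2],d[2]]
    p0=np.array([-.09,0,.05])+a*.026;k=c2+d2*(a@(p0-c2))/(a@d2);W=lambda k:np.r_[o+Rm@k[:2],k[2]]
    f=k+a*.01;print("head",k,W(k),"face local",f,W(f))
    print("axis",np.r_[Rm@a[:2],a[2]])
E
```

```text
[[ 92  92  91  91  92  92  90  90  92  92  92  91  91  90  88  84  81  76
   69  69]
 [ 91  91  92  91  91  91  89  89  88  85  82  79  72  69  70  70  74  79
   80  85]
 [ 90  90  88  86  82  80  75  71  72  76  79  80  81  82  87  87  89  90
   89  90]
 [ 78  70  69  70  70  76  90  94  98 102 105 103  93  90  90  90  90  90
   90  89]
 [ 79  83  85  89  91  99 105 104 100  98 100 106 102  92  90  91  90  90
   91  91]
 [ 93  92  91  92  94 104 104  84  65  60  66  95 106  99  92  91  91  91
   91  91]
 [ 92  91  92  92  95 102  87  49  36  35  38  74 104 100  94  92  91  90
   91  92]
 [ 92  91  92  91  92  96  67  37  37  37  33  57 101 100  92  91  91  91
   91  91]
 [ 93  92  91  92  92  90  56  35  36  35  36  53  97  96  92  92  92  91
   90  91]
 [ 93  93  91  92  91  87  55  35  35  36  36  55  91  93  92  92  92  91
   91  91]
 [ 92  92  92  92  91  90  70  43  36  37  42  72  90  91  93  91  93  91
   92  91]
 [ 91  91  91  93  92  92  88  75  59  58  73  88  92  91  91  91  92  91
   92  91]
 [ 92  91  92  92  92  92  92  91  89  89  92  92  92  92  92  92  90  91
   91  91]
 [ 91  91  92  92  93  92  92  92  91  91  92  92  91  92  91  92  91  92
   91  91]
 [ 91  92  92  93  92  92  93  92  91  92  93  92  92  93  92  92  93  91
   91  92]
 [ 85  91  92  92  92  92  92  91  91  92  92  92  92  93  92  92  92  92
   91  90]
 [ 60  87  91  92  91  91  91  91  91  91  91  91  92  91  91  91  93  92
   92  90]
 [ 55  87  92  90  90  91  91  91  92  92  92  91  92  91  90  91  89  87
   85  83]]
[[   0    0   40   35 1321]
 [  13   11    9   11   79]] [[244.6397 267.0613]
 [242.1646 265.9747]]
head [-0.0424  0.0029  0.1047] [0.5192 0.1935 0.1047] face local [-0.0471  0.0029  0.1136] [0.5146 0.1927 0.1136]
axis [-0.4629 -0.0781  0.8829]
head [-0.0454  0.0032  0.1031] [0.5193 0.1938 0.1031] face local [-0.0501  0.0032  0.112 ] [0.5146 0.193  0.112 ]
axis [-0.4629 -0.0781  0.8829]
```

Request:
{"method": "servo_tool", "body": {"steps": "0 0.005 -0.03 0.4 1; 0 0.015 -0.07 0.8 1; 0 0.027 -0.115 0.8 1; 0 0.04 -0.16 0.8 1; 0 0.053 -0.205 0.8 1; 0 0.066 -0.25 0.8 1; 0 0.08 -0.295 0.8 1; 0 0.092 -0.335 0.8 1; 0 0.1 -0.37 0.8 1; 0 0.108 -0.4 0.8 1"}}

```text
time_s: 17.3
position: [0.3998, 0.1675, 0.5112]
tcp_rot: [-0.24, 2.639, 0.052]
contact_force: [0.7, 2.2, 0.4]
gripper_width: 0.085
gripper_force: 0.0
```

Request:
{"method": "servo_tool", "body": {"steps": "0 0 -0.03 0 1; 0 0 -0.07 0 1; 0 0 -0.11 0 1; 0 0 -0.14 0 1; 0 0 -0.15 0 1; 0 0 -0.15 0 1"}}

```text
time_s: 17.9
position: [0.4007, 0.1673, 0.3618]
tcp_rot: [-0.241, 2.642, 0.05]
contact_force: [0.6, 0.1, 1.3]
gripper_width: 0.0855
gripper_force: 0.0
```

```bash
python3 st.py; python3 - <<'E'
from h import *
for n,(x,y) in(("scene",(300,160)),("top",(170,180))):
    pass
a=eyes.grab_frame("scene")[:,:,::-1];b=eyes.grab_frame("top")[:,:,::-1]
f=lambda im,x,y:cv2.resize(cv2.convertScaleAbs(im[y:y+150,x:x+200],alpha=1.8),(800,600)[:2] if 0 else (400,300),interpolation=cv2.INTER_CUBIC)
cv2.imwrite("pics/c2.png",np.hstack([f(a,280,130),f(b,170,180)]))
E
```

```text
17.9 [ 0.434 -0.092 -0.576  0.612 -0.125  0.222] [0.4007 0.1673 0.3618] z [ 0.464  0.078 -0.883] tilt 28.05 az 9.5 x [-0.868 -0.161 -0.47 ] y [-0.179  0.984 -0.007] tip [0.481  0.1808 0.2091] F [0.6 0.1 1.3]
```

View pics/c2.png

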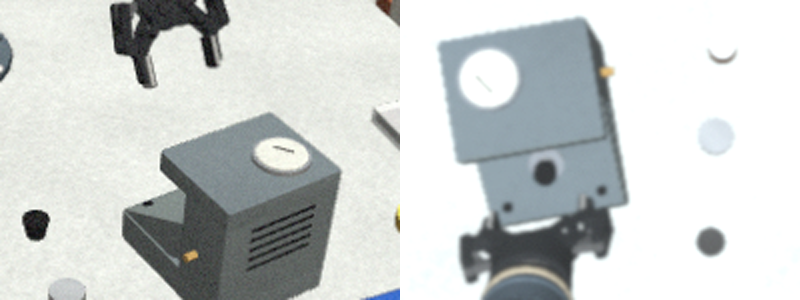

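Request:
{"method": "servo_tool", "body": {"steps": "-0.002 0.006 -0.028 0 1; 0.007 0.0076 -0.046 0 1; 0.016 0.0092 -0.064 0 1; 0.026 0.0107 -0.081 0 1; 0.026 0.0107 -0.081 0 1"}}

```text
time_s: 18.5
position: [0.4282, 0.1785, 0.2811]
tcp_rot: [-0.24, 2.641, 0.05]
contact_force: [-0.3, -0.4, -0.2]
gripper_width: 0.0853
gripper_force: 0.0
```

```bash
python3 st.py; python3 - <<'E'
from h import *
from scipy.spatial.transform import Rotation as R
s=ctrl.get_state();m=R.from_rotvec(s["tcp_rot"]).as_matrix();p=s["position"]
b=eyes.grab_frame("top")[:,:,::-1]
for w in(-.05,.05): print("tip",proj("top",p+m[:,2]*.160+m[:,1]*w))
print("head",proj("top",[.5192,.1936,.104]))
h=np.array([.5192,.1936,.104])-p;print("head in tool",m.T@h)
cv2.imwrite("pics/c3.png",cv2.resize(cv2.convertScaleAbs(b[230:320,190:310],alpha=2),(800,600),interpolation=cv2.INTER_CUBIC))
E
```

```text
18.5 [ 0.43   0.047 -0.681  0.367 -0.123  0.219] [0.4282 0.1785 0.2811] z [ 0.465  0.078 -0.882] tilt 28.12 az 9.6 x [-0.867 -0.161 -0.471] y [-0.179  0.984 -0.007] tip [0.5086 0.192  0.1286] F [-0.3 -0.4 -0.2]
tip [263.42362006 268.42422059]
tip [218.26224419 277.09705694]
head [242.17488872 265.98346634]
head in tool [ 2.15697904e-03 -1.72361215e-04  1.99698536e-01]
```

View pics/c3.png

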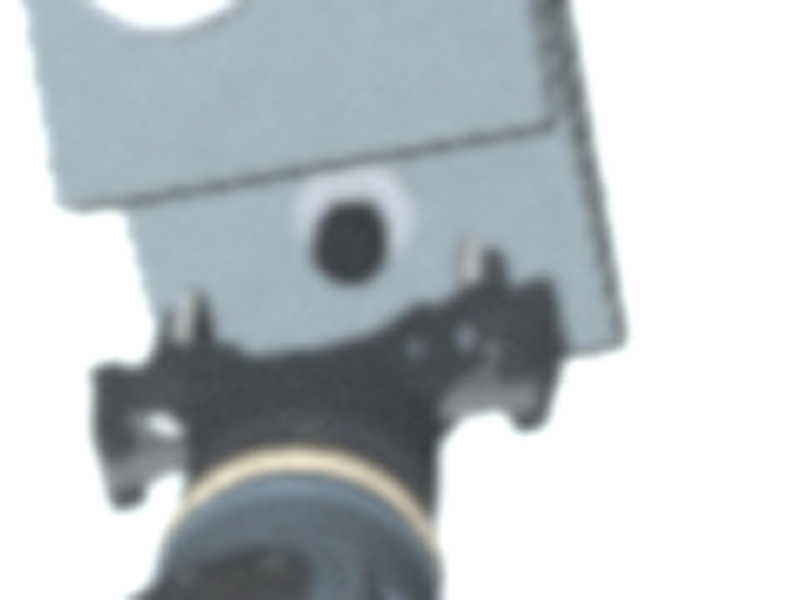

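Tilt is matched and the fingers are centred on the knob. I'll go in along its axis and close.

Request:
{"method": "servo_tool", "body": {"steps": "0.002 0.001 -0.01 0 1; 0.007 0.0015 -0.018 0 1; 0.012 0.002 -0.027 0 1; 0.017 0.003 -0.036 0 1; 0.017 0.003 -0.036 0 1"}}

```text
time_s: 19.05
position: [0.4445, 0.1812, 0.2441]
tcp_rot: [-0.241, 2.643, 0.05]
contact_force: [0.1, -0.3, -0.5]
gripper_width: 0.0856
gripper_force: 0.0
```

Request:
{"method": "servo_tool", "body": {"steps": "0 0 0 0 0.3; 0 0 0 0 0; 0 0 0 0 -0.2; 0 0 0 0 -0.35; 0 0 0 0 -0.5; 0 0 0 0 -0.6; 0 0 0 0 -0.6; 0 0 0 0 -0.6", "squeeze": 35}}

```text
time_s: 19.85
position: [0.4442, 0.1807, 0.2453]
tcp_rot: [-0.239, 2.641, 0.048]
contact_force: [1.2, -5.4, 1.2]
gripper_width: 0.0244
gripper_force: 34.2
```

```bash
python3 st.py; python3 -c "
from h import *;s=ctrl.get_state();print(s['gripper_width'],s['gripper_force'],s['wrist_torque'])"
```

```text
19.85 [ 0.42   0.123 -0.712  0.258 -0.12   0.21 ] [0.4442 0.1807 0.2453] z [ 0.465  0.076 -0.882] tilt 28.14 az 9.3 x [-0.867 -0.161 -0.471] y [-0.178  0.984 -0.008] tip [0.5247 0.1939 0.0927] F [ 1.2 -5.4  1.2]
0.0243619951387656 34.218151601962745 [-0.75098809  0.22061623 -0.44126624]
```

Request:
{"method": "servo_tool", "body": {"steps": "-0.0007 -0.0001 0.0013 0 -0.6; -0.0014 -0.0002 0.0026 0 -0.6; -0.0021 -0.0004 0.004 0 -0.6; -0.0028 -0.0005 0.0053 0 -0.6; -0.0028 -0.0005 0.0053 0 -0.6"}}

```text
time_s: 20.35
position: [0.4416, 0.1802, 0.2504]
tcp_rot: [-0.239, 2.641, 0.048]
contact_force: [5.6, -3.9, -6.8]
gripper_width: 0.0242
gripper_force: 34.8
```

```bash
python3 st.py
```

```text
20.35 [ 0.421  0.111 -0.709  0.274 -0.121  0.211] [0.4416 0.1802 0.2504] z [ 0.465  0.076 -0.882] tilt 28.12 az 9.3 x [-0.867 -0.16  -0.471] y [-0.178  0.984 -0.008] tip [0.5221 0.1934 0.0978] F [ 5.6 -3.9 -6.8]
```

Request:
{"method": "servo_tool", "body": {"steps": "-0.0007 -0.0001 0.0013 0 -0.6; -0.0014 -0.0002 0.0026 0 -0.6; -0.0021 -0.0004 0.004 0 -0.6; -0.0028 -0.0005 0.0053 0 -0.6; -0.0032 -0.0005 0.0062 0 -0.6; -0.0032 -0.0005 0.0062 0 -0.6"}}

```text
time_s: 20.95
position: [0.4381, 0.1797, 0.257]
tcp_rot: [-0.239, 2.64, 0.048]
contact_force: [-1.6, -6.0, 4.6]
gripper_width: 0.0246
gripper_force: 36.0
```

```bash
python3 st.py
```

```text
20.95 [ 0.423  0.096 -0.705  0.293 -0.122  0.213] [0.4381 0.1797 0.257 ] z [ 0.465  0.077 -0.882] tilt 28.14 az 9.4 x [-0.867 -0.161 -0.472] y [-0.178  0.984 -0.008] tip [0.5186 0.193  0.1045] F [-1.6 -6.   4.6]
```

It's past the hump: the axial force has reversed. I'll release it and retreat along the axis.

Request:
{"method": "servo_tool", "body": {"steps": "0 0 0 0 -0.2; 0 0 0 0 0.4; 0 0 0 0 1; 0 0 0 0 1; 0 0 0 0 1; -0.009 -0.0016 0.018 0 1; -0.019 -0.003 0.035 0 1; -0.028 -0.005 0.053 0 1; -0.037 -0.006 0.071 0 1; -0.046 -0.008 0.09 0 1"}}

```text
time_s: 21.95
position: [0.3916, 0.1721, 0.3472]
tcp_rot: [-0.241, 2.641, 0.051]
contact_force: [0.7, 0.1, -0.2]
gripper_width: 0.0854
gripper_force: 0.0
```

```bash
python3 st.py; python3 - <<'E'
from h import *
im=eyes.grab_frame("top");g=im.max(2)[240:290,222:265]
n,l,s,ce=cv2.connectedComponentsWithStats((g<65).astype(np.uint8));print(s,ce+[222,240])
h=np.array([.5192,.1936,.104]);a=np.array([-.463,-.078,.883])
for d in(0,.012,.016):print(d,proj("top",h+a*d))
g0=cv2.imread("pics/top0.png").max(2)[240:290,222:265];n,l,s,ce=cv2.connectedComponentsWithStats((g0<65).astype(np.uint8));print(s,ce+[222,240])
E
```

```text
21.95 [ 0.456 -0.09  -0.615  0.573 -0.134  0.242] [0.3916 0.1721 0.3472] z [ 0.464  0.078 -0.882] tilt 28.09 az 9.6 x [-0.867 -0.161 -0.471] y [-0.179  0.984 -0.007] tip [0.4719 0.1857 0.1945] F [ 0.7  0.1 -0.2]
[[   0    0   43   50 1998]
 [  15   23   11   13  117]
 [   0   42    4    4   14]
 [  38   44    5    6   21]] [[242.9964965  263.86136136]
 [241.86324786 269.15384615]
 [223.5        283.28571429]
 [262.66666667 286.80952381]]
0 [242.17488872 265.98346634]
0.012 [241.86941222 268.23831768]
0.016 [241.76644307 268.9983301 ]
[[   0    0   43   50 2023]
 [  15   20   11   13  112]
 [   0   42    4    4   15]] [[243.1898171  264.2669303 ]
 [242.19642857 266.17857143]
 [223.4        283.4       ]]
```

The knob blob shifted 2.98 px against 3.02 px predicted for 16 mm, so it's in its detent. Next I'll close the fingers, turn to the holder's heading and go behind it.

Request:
{"method": "servo_tool", "body": {"steps": "0.01 -0.025 0.015 -1 0; 0.03 -0.06 0.02 -3 -1; 0.052 -0.098 0.02 -5 -1; 0.074 -0.136 0.02 -7 -1; 0.096 -0.174 0.02 -9 -1; 0.118 -0.212 0.02 -11 -1; 0.14 -0.25 0.02 -13 -1; 0.165 -0.29 0.02 -13 -1; 0.19 -0.33 0.02 -13 -1; 0.207 -0.365 0.02 -13 -1"}}

```text
time_s: 23.0
position: [0.6004, -0.1951, 0.366]
tcp_rot: [0.061, 2.65, -0.025]
contact_force: [0.8, 0.2, 0.7]
gripper_width: -0.0001
gripper_force: 0.0
```

Request:
{"method": "servo_tool", "body": {"steps": "0.012 -0.013 0 0 -1; 0.015 -0.013 -0.02 0 -1; 0.015 -0.013 -0.04 0 -1; 0.015 -0.013 -0.05 0 -1; 0.015 -0.013 -0.05 0 -1"}}

```text
time_s: 23.5
position: [0.6136, -0.2056, 0.3144]
tcp_rot: [0.06, 2.654, -0.023]
contact_force: [0.4, -0.2, 0.0]
gripper_width: -0.0002
gripper_force: 0.0
```

```bash
python3 st.py; python3 - <<'E'
from h import *
a=eyes.grab_frame("scene")[:,:,::-1];b=eyes.grab_frame("top")[:,:,::-1]
f=lambda im,x,y:cv2.resize(cv2.convertScaleAbs(im[y:y+150,x:x+200],alpha=1.8),(400,300),interpolation=cv2.INTER_CUBIC)
cv2.imwrite("pics/c4.png",np.hstack([f(a,150,190),f(b,320,160)]))
E
```

```text
23.5 [-0.351  0.307 -0.24   0.555  0.136 -0.273] [ 0.6136 -0.2056  0.3144] z [ 0.467 -0.027 -0.884] tilt 27.9 az -3.3 x [-0.883  0.039 -0.468] y [ 0.047  0.999 -0.006] tip [ 0.6944 -0.2103  0.1615] F [ 0.4 -0.2  0. ]
```

View pics/c4.png

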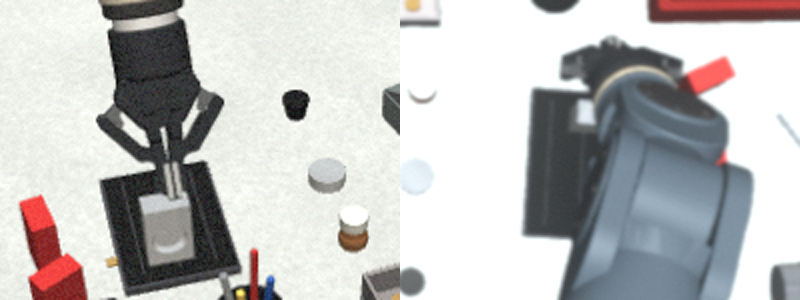

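Request:
{"method": "servo_tool", "body": {"steps": "0 0 -0.02 0 -1; 0 0 -0.045 0 -1; 0 0 -0.07 0 -1; 0 0 -0.082 0 -1; 0 0 -0.082 0 -1"}}

```text
time_s: 24.1
position: [0.6139, -0.2056, 0.2337]
tcp_rot: [0.06, 2.652, -0.024]
contact_force: [0.4, 1.4, 0.2]
gripper_width: -0.0001
gripper_force: 0.0
```

Request:
{"method": "servo_tool", "body": {"steps": "-0.005 0 0 0 -1; -0.01 0 0 0 -1; -0.015 0.001 0 0 -1; -0.02 0.001 0 0 -1; -0.024 0.001 0 0 -1; -0.028 0.001 0 0 -1; -0.032 0.002 0 0 -1; -0.036 0.002 0 0 -1"}}

```text
time_s: 24.9
position: [0.578, -0.2037, 0.2347]
tcp_rot: [0.06, 2.65, -0.025]
contact_force: [1.1, 0.4, 1.4]
gripper_width: 0.0002
gripper_force: 0.7
```

```bash
python3 st.py
```

```text
24.9 [-0.37   0.337 -0.438  0.325  0.145 -0.29 ] [ 0.578  -0.2037  0.2347] z [ 0.471 -0.028 -0.882] tilt 28.13 az -3.4 x [-0.881  0.038 -0.471] y [ 0.047  0.999 -0.007] tip [ 0.6594 -0.2086  0.0822] F [1.1 0.4 1.4]
```

Request:
{"method": "servo_tool", "body": {"steps": "-0.004 0 0 0 -1; -0.008 0 0 0 -1; -0.012 0.001 0 0 -1; -0.016 0.001 0 0 -1; -0.02 0.001 0 0 -1; -0.023 0.001 0 0 -1; -0.026 0.001 0 0 -1; -0.029 0.002 0 0 -1; -0.032 0.002 0 0 -1; -0.032 0.002 0 0 -1"}}

```text
time_s: 25.9
position: [0.5458, -0.2018, 0.2345]
tcp_rot: [0.06, 2.651, -0.025]
contact_force: [-1.3, -0.2, -0.1]
gripper_width: -0.0002
gripper_force: 0.0
```

```bash
python3 st.py; python3 - <<'E'
from h import *
a=eyes.grab_frame("scene")[:,:,::-1]
cv2.imwrite("pics/c5.png",cv2.resize(cv2.convertScaleAbs(a[210:345,160:340],alpha=1.8),(640,480),interpolation=cv2.INTER_CUBIC))
E
```

```text
25.9 [-0.389  0.293 -0.507  0.303  0.153 -0.307] [ 0.5458 -0.2018  0.2345] z [ 0.47  -0.028 -0.882] tilt 28.09 az -3.4 x [-0.881  0.038 -0.471] y [ 0.047  0.999 -0.007] tip [ 0.6271 -0.2067  0.0819] F [-1.3 -0.2 -0.1]
```

View pics/c5.png

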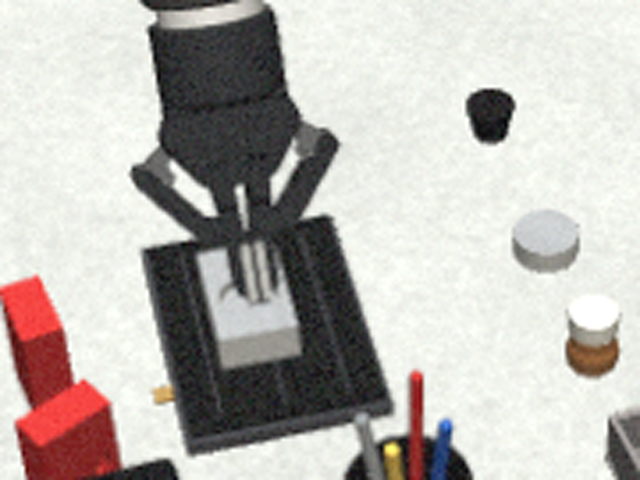

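It has toppled and lies on the plate with the recess up. Now back to the knob's axis.

Request:
{"method": "servo_tool", "body": {"steps": "0 0 0.03 0 -1; 0 0 0.07 0 -1; -0.01 0.03 0.1 2 -1; -0.03 0.075 0.1 5 -1; -0.05 0.12 0.1 8 -1; -0.07 0.165 0.1 11 -1; -0.09 0.21 0.1 13 -1; -0.11 0.255 0.1 13 -1; -0.126 0.3 0.1 13 -1; -0.138 0.34 0.1 13 -1"}}

```text
time_s: 26.95
position: [0.4068, 0.1398, 0.335]
tcp_rot: [-0.241, 2.64, 0.051]
contact_force: [1.6, 0.3, -0.7]
gripper_width: -0.0
gripper_force: 0.0
```

Request:
{"method": "servo_tool", "body": {"steps": "-0.003 0.025 0 0 -1; -0.004 0.036 -0.005 0 -1; -0.004 0.036 -0.011 0 -1; -0.004 0.036 -0.011 0 -1"}}

```text
time_s: 27.35
position: [0.4039, 0.1736, 0.3222]
tcp_rot: [-0.241, 2.643, 0.049]
contact_force: [0.8, -0.5, -0.1]
gripper_width: 0.0001
gripper_force: 0.0
```

```bash
python3 st.py; python3 - <<'E'
from h import *
from scipy.spatial.transform import Rotation as R
b=eyes.grab_frame("top")[:,:,::-1];cv2.imwrite("pics/top5.png",b)
g=b.min(2)[200:285,378:445]
B=[onz("top",u,v,.015) for u,v in[(386.5,204.4),(439,208),(381.4,277.9)]]
ex=(B[0]-B[2])/np.linalg.norm(B[0]-B[2]);ctr=(B[1]+B[2])/2
n,l,s,ce=cv2.connectedComponentsWithStats((g[6:74,8:54]>60).astype(np.uint8));i=1+np.argmax(s[1:,4]);c=ce[i]+[386,206];p=onz("top",*c,.041)
print(s[i],c,p,"rel plate x,y",(p-ctr)@ex,(p-ctr)@np.array([-ex[1],ex[0],0]))
s=ctrl.get_state();m=R.from_rotvec(s["tcp_rot"]).as_matrix()
print("face detent in tool",m.T@(np.array([.5072,.1916,.1269])-s["position"]))
f=lambda im,x,y:cv2.resize(cv2.convertScaleAbs(im[y:y+90,x:x+120],alpha=2),(400,300),interpolation=cv2.INTER_CUBIC)
cv2.imwrite("pics/c6.png",np.hstack([f(b,190,230),f(b,360,195)]))
E
```

```text
27.35 [ 0.445 -0.044 -0.644  0.498 -0.13   0.232] [0.4039 0.1736 0.3222] z [ 0.463  0.077 -0.883] tilt 27.97 az 9.5 x [-0.868 -0.162 -0.469] y [-0.179  0.984 -0.008] tip [0.4839 0.1869 0.1694] F [ 0.8 -0.5 -0.1]
[ 17  19  25  37 843] [414.88374852 242.62633452] [ 0.57335501 -0.20212513  0.041     ] rel plate x,y -0.0013819616361545753 -0.0073921595531167335
face detent in tool [-0.00060275  0.00118152  0.22201015]
```

View pics/c6.png

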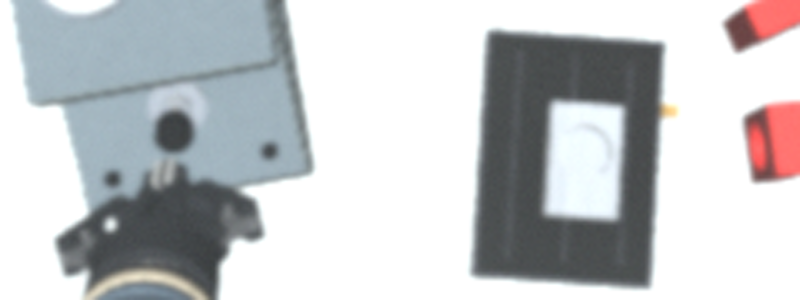

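The holder is at plate x -1 mm, y -7 mm, recess up. The knob is still out, with the closed tips on its axis. I'll approach and push gently.

Request:
{"method": "servo_tool", "body": {"steps": "0.006 0.001 -0.012 0 -1; 0.012 0.0025 -0.022 0 -1; 0.017 0.004 -0.032 0 -1; 0.0204 0.0045 -0.0389 0 -1; 0.0204 0.0045 -0.0389 0 -1"}}

```text
time_s: 27.9
position: [0.4248, 0.1777, 0.2837]
tcp_rot: [-0.239, 2.643, 0.049]
contact_force: [0.2, -0.4, 0.1]
gripper_width: 0.0002
gripper_force: 0.0
```

Request:
{"method": "servo_tool", "body": {"steps": "0.0007 0.0001 -0.0013 0 -1; 0.0014 0.0002 -0.0026 0 -1; 0.0021 0.0003 -0.004 0 -1; 0.0028 0.0005 -0.0053 0 -1; 0.0035 0.0006 -0.0066 0 -1; 0.0035 0.0006 -0.0066 0 -1"}}

```text
time_s: 28.5
position: [0.4282, 0.1794, 0.2782]
tcp_rot: [-0.241, 2.641, 0.05]
contact_force: [-1.8, -2.0, 3.3]
gripper_width: 0.0004
gripper_force: 2.2
```

Contact is made, at about 4 N. I'll go on in small steps.

Request:
{"method": "servo_tool", "body": {"steps": "0.0007 0.0001 -0.0013 0 -1; 0.0014 0.0002 -0.0026 0 -1; 0.0019 0.0003 -0.0035 0 -1; 0.0019 0.0003 -0.0035 0 -1"}}

```text
time_s: 28.9
position: [0.4301, 0.1797, 0.2747]
tcp_rot: [-0.241, 2.641, 0.051]
contact_force: [-2.7, -1.3, 4.5]
gripper_width: 0.0002
gripper_force: 2.7
```

Request:
{"method": "servo_tool", "body": {"steps": "0.0005 0.0001 -0.0009 0 -1; 0.0009 0.0002 -0.0018 0 -1; 0.0014 0.0002 -0.0026 0 -1; 0.0014 0.0002 -0.0026 0 -1"}}

```text
time_s: 29.3
position: [0.4313, 0.1798, 0.2716]
tcp_rot: [-0.241, 2.642, 0.05]
contact_force: [-0.5, 0.2, 0.3]
gripper_width: 0.0005
gripper_force: 0.0
```

The force vanished, so the knob seems to have snapped home. I'll retreat and check.

Request:
{"method": "servo_tool", "body": {"steps": "-0.006 -0.001 0.012 0 -1; -0.015 -0.0025 0.03 0 -1; -0.025 -0.004 0.05 0 -1; -0.037 -0.006 0.07 0 -1; -0.046 -0.0078 0.088 0 -1; -0.046 -0.0078 0.088 0 -1"}}

```text
time_s: 29.9
position: [0.3852, 0.1721, 0.3622]
tcp_rot: [-0.24, 2.638, 0.052]
contact_force: [0.3, 0.5, -0.1]
gripper_width: -0.0002
gripper_force: 0.0
```

```bash
python3 st.py; python3 - <<'E'
from h import *
b=eyes.grab_frame("top");g=b.max(2)[240:290,222:265]
n,l,s,ce=cv2.connectedComponentsWithStats((g<65).astype(np.uint8));print(s[1:],ce[1:]+[222,240])
g=b.min(2)[206:274,386:432];n,l,s,ce=cv2.connectedComponentsWithStats((g>60).astype(np.uint8));print(s[1:],ce[1:]+[386,206])
E
```

```text
29.9 [ 0.464 -0.115 -0.595  0.615 -0.138  0.248] [0.3852 0.1721 0.3622] z [ 0.468  0.08  -0.88 ] tilt 28.31 az 9.7 x [-0.866 -0.161 -0.474] y [-0.179  0.984 -0.006] tip [0.4661 0.186  0.2099] F [ 0.3  0.5 -0.1]
[[ 15  20  11  13 110]
 [  0  42   4   4  15]
 [ 18  48   3   2   6]] [[242.13636364 266.1       ]
 [223.4        283.4       ]
 [241.         288.5       ]]
[[  0   0   1   6   6]
 [ 24   0  22   2  29]
 [ 17  19  25  37 841]] [[386.         208.5       ]
 [422.31034483 206.24137931]
 [414.91082045 242.64447087]]
```

The knob is back at its home pixel (242.1,266.1), against (242.2,266.2) at the start, and the holder hasn't moved. Handing in.

```bash
python3 -c "
from bench import ctrl
print(ctrl.job_done())"
```

```text
the job is handed in; nothing more can be done
None
```

I pulled the knob to its detent and let go, tipped the holder onto its plain face near the plate's centre with the recess up, pushed the knob home, and handed the job in at about 30 s; the pictures agree, but no verdict came back.

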